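# Wedge up one end of the mug press and hold it

## Task

The two levelling feet at the right-hand end of the mug press need adjusting, so their load must come off. Take the wooden wedge by its heel block and push it, flat on the bench and tip first, under the middle of the press's right-hand edge, between those two feet, until both feet just hang clear of the bench with about 3 mm of daylight under them. Do not shove the press along the bench or disturb the things lying round it, and finish while still holding the wedge in place by its heel with the gripper; do not let go.

Things in the scene. Friction and masses are not known exactly. Their poses are not given: they have to be found in the camera images.
- mug_press: Bench mug press, loose, about 2.4 kg, on four levelling feet: grey housing, round heater jacket with a lever on top, control box on the left. 140 mm front to back (own x, away from the robot) by 220 mm (own y, to its left end), 194 mm high; origin on the bench under its centre, z up. Housing 58 mm high; the jacket starts 42 mm in from the right-hand end; the lever overhangs the front by 24 mm.
- lift_edge (a point): Middle of the lower right-hand edge of the press's bed plate (own y = -110 mm). The plate is 6 mm thick, its flat underside 16 mm above the bench. The wedge goes in below it, along the press's own +y. Raising this edge takes 7 to 13 N upward (5 to 12 N of push on the wedge); the press then pivots on its left feet and the right-hand feet rise about 0.9 mm per mm here.
- foot_right_near (a point): Centre of the underside (z = 0 when standing) of the right-hand levelling foot nearer the robot. The feet are 28 mm discs centred 54 mm either side of the middle and 18 mm in from the ends: 80 mm is free between the two right-hand ones.
- foot_right_far (a point): Centre of the underside of the right-hand levelling foot farther from the robot.
- foot_left_near (a point): Centre of the underside of the left-hand levelling foot nearer the robot; it stays on the bench.
- foot_left_far (a point): Centre of the underside of the left-hand levelling foot farther from the robot; it stays on the bench.
- wedge: Pale hardwood wedge lying flat, 0.12 kg, 155 mm long, 36 mm wide, waxed (friction about 0.2). Own x points to the thin tip, z up; origin on the sole at mid-length. The top slopes evenly from 4 mm at the tip to 26 mm high 115 mm behind it: 16 mm high 63 mm behind the tip, 1.9 mm more per 10 mm. The last 40 mm carry the heel block.
- wedge_tip (a point): Middle of the wedge's tip edge, on the sole (77.5 mm ahead of the wedge's origin).
- wedge_heel (a point): Centre of the heel block: 40 mm long, 39 mm wide, top 33.5 mm above the sole; this point is 58 mm behind the wedge's origin and 17.5 mm above the sole. Grip it across its 39 mm width.
- spanner_jaw: Flat open-ended steel spanner, 129 x 27 x 4 mm, loose, towards the back of the bench right of the press; a bystander. Origin under its centre.
- rubber_foot: Spare black rubber foot, 32 mm across, 16 mm high, loose, at the back right; a bystander. Origin under its centre.
- mug_blank_2: White mug, 62 mm across, 49 mm high, loose, left of the press; a bystander. Origin under its centre.

How it is judged:
By the outcome, as a careful person would: the job done as asked, in the order asked, and still so for the second after the job is handed in, while the arm keeps its last pose, push and grip.
It also fails if it takes over 40 s, if anything falls off the work surface, if the arm or the gripper's body presses on something with over 40 N, if the wrist force passes 120 N, or if a joint passes its speed limit or range.

## Robot

A 6-joint arm with a two-finger parallel gripper is mounted at the origin on a cart in front of the work surface, level with it; the furniture and walls round the work are solid. World frame = base frame: x ahead of the robot, y to its left, z up, the work surface at z = 0. Lengths are in m, angles in rad, forces in N, time in s.
With the tool pointing down it reaches from about 0.375 to 0.9 m from the base axis. Payload 3.1 kg.
Tool frame: the origin (TCP) lies between the finger pads, 19 mm behind the fingertips; this is the grasp point; z points along the fingers, y is the line along which they close (so a half turn about z gives the same grasp; the last joint's range is limited). The gripper opens to 87 mm and grips with 3 to 60 N. Pads are 19 mm wide; open, the fingers measure 117 mm over their backs; the gripper's body (75 mm by 190 mm) begins 51 mm behind the grasp point.
Start: joints at [1.115, 0.527, 1.433, -0, 1.181, -0.178], TCP at [0.171, 0.601, 0.241] pointing down, gripper open.
Joint ranges: [-3.08, 3.08], [-0.75, 2.2], [0.22, 2.44], [-1.43, 4.57], [0, 2.65], [-2.85, 2.85]. Speed limits (rad/s): [2.79, 2.79, 3.14, 3.14, 3.14, 3.14].

## Interface

Orientations are given as a unit quaternion [x, y, z, w].
In Python, from rig import get_obs, camera, hand_in, cut_out gives the robot as it stands.
- The arm moves only by the tool step_arm, never from a script. Its argument "rows" is a list of rows, each a list of 6 numbers: the shift along the world's x, y, z in m, then the turn, a rotation vector about the world's x, y, z in degrees. A call has 1 to 12 rows; each row shifts and turns the commanded pose from where the row before left it; what a row does not reach is not made up. A row lasts 1/8 s, in which the tool goes at most 62.5 mm and 10.7 degrees, less where a joint would pass 70% of its speed; a pose out of reach is approached as far as the arm can. A call is refused whole if a number of a shift passes 0.0625 or a number of a turn 10.7, either way. A call with a gripper value outside its range is refused whole. "jaw" is the finger opening in m, from 0 to 0.087, set as the call begins (left out, the last holds). The fingers move at their own pace and stop on an object; "squeeze" is the grip in N (left out, the last holds). Time passes only in rows, so rows that do not move let the fingers close. It gives the time, the measured TCP pose, the force, the opening and the grip force at its end, in the units of the state.
- get_obs(): the state, without advancing time (a new reading comes with each control period).
- camera(name): name is "scene" or "top" or "wrist"; returns a dict with "pixels" (480x640x3 uint8, blue, green, red), "depth" (480x640 float32, m along the optical axis (not along the pixel's ray), 0 where there is no reading), "fov_y" (degrees; the focal length in pixels is half the picture's height over the tangent of half this angle, whatever the lens; pixels are square), "cx", "cy" (the principal point, pixels), "k1" (the pictures are not rectified: a ray, as slopes to the right and down, at radius r is drawn at 1 + k1 r^2 times it, then the intrinsics apply), "extrinsics" (4x4, takes a point from camera to world coordinates); the wrist camera has in their place "mount" (4x4, takes a point from camera to tool coordinates, whose origin is the TCP and whose axes are the flange's). Camera axes: x right, y up, looking along -z (the intrinsics and any distortion apply to the point x, -y, -z); pixel columns grow to the right and rows downward; lengths in m; the calibration is good to about 2 mm. A picture is of the moment at which its call begins: read the wrist's pose just before it.
- hand_in(): hands the job in; it is judged then, once.
Trained networks look in the newest picture that a camera, given by its name, has taken for a name from the list of things; names that differ only in an ending like _2 or _b are one class to them, and where a whole thing is asked for, a point or a joint stands for the part that bears it (a point fixed in the world has none). Each returns a list of dicts, best first, with "confidence" (0 to 1); they miss things now and then, are a little off and sometimes report something else, mostly with a low value. They report only what shows in the picture. A call takes as long as a camera call.
- cut_out(label, camera): "region" (480x640 bool, what is visible of it) and "extent" ([centre column, centre row, width, height] in pixels, round what is visible of it).
The state is a dict: "time": time; "q": joint angles; "joint_velocities": joint speeds; "joint_torque": joint torques, N m; "position": TCP position; "tool_rot": TCP orientation; "ft_force": force on the tool from outside, world axes, zero at the start; "moment": the same for the moment, N m; "grip_width": finger opening in m; "grip_force": force on a finger pad.
Only numpy, scipy, OpenCV 4.12 (cv2) and the standard library are available. Lean on these libraries where they do the work, as an engineer would, in place of code of your own. Each camera call takes 0.05 s, during which the arm holds its last target. There are 200 camera calls.

## Working session

There is one attempt and no reset: what is moved stays moved. The work goes in short steps, Python scripts to look and compute and a tool call to move; the robot and the scene stay as the last step left them, time stands still between calls to the robot, and variables do not carry over. Pictures are saved under pics/ and viewed, at most 10 in all, crops included, and the job is handed in when it is done.

Besides the shell and the picture viewer there is one more tool, called as name(argument=value, ...), one argument or row to a line, values as JSON. step_arm: Moves the arm, as the interface text tells. Its arguments: {"type":"object","properties":{"rows":{"type":"array"},"jaw":{"type":"number"},"squeeze":{"type":"number"}},"required":["rows"]}

```bash
mkdir -p pics; ls
cat > h.py <<'E'
import numpy as np, cv2
from rig import get_obs, camera, hand_in, cut_out
from scipy.spatial.transform import Rotation as R
def ext(c,o=None):
    if 'extrinsics' in c: return np.array(c['extrinsics'])
    T=np.eye(4);T[:3,:3]=R.from_quat(o['tool_rot']).as_matrix();T[:3,3]=o['position'];return T@np.array(c['mount'])
def cloud(c,o=None):
    "480x640x3 world points, nan where no depth"
    f=240/np.tan(np.radians(c['fov_y'])/2)
    K=np.array([[f,0,c['cx']],[0,f,c['cy']],[0,0,1.]])
    v,u=np.mgrid[:480,:640].astype(float)
    s=cv2.undistortPoints(np.stack([u,v],-1).reshape(-1,1,2),K,np.array([c['k1'],0,0,0,0.])).reshape(480,640,2)
    d=c['depth'].astype(float).copy();d[d<=0]=np.nan
    p=np.stack([s[...,0]*d,-s[...,1]*d,-d],-1);T=ext(c,o)
    return p@T[:3,:3].T+T[:3,3]
E
cat > a.py <<'E'
from h import *
o=get_obs();print(o)
for n in('scene','top'):
    c=camera(n);im=c['pixels'].copy();P=cloud(c);np.savez(n+'.npz',P=P,im=im)
    print(n,ext(c).round(3).tolist(),c['fov_y'],c['k1'])
    for l in('mug_press','wedge','wedge_heel','spanner_jaw','rubber_foot','mug_blank_2'):
        for r in cut_out(l,n)[:2]:
            q=P[r['region']];print(l,round(r['confidence'],2),np.round(r['extent']),np.nanpercentile(q,[2,50,98],axis=0).round(3).tolist())
            e=r['extent'];cv2.rectangle(im,(int(e[0]-e[2]/2),int(e[1]-e[3]/2)),(int(e[0]+e[2]/2),int(e[1]+e[3]/2)),(0,0,255),1)
    cv2.imwrite(f'pics/{n}1.png',im)
E
python3 a.py
```

```text
pics
{'time': 0.0, 'q': array([ 1.11451303e+00,  5.28461683e-01,  1.43389105e+00, -1.07409138e-05,
        1.18138466e+00, -1.78489438e-01]), 'joint_velocities': array([ 7.51285120e-04, -4.24496554e-04, -2.64730249e-05, -1.24691207e-03,
        2.14059885e-03,  7.03095289e-04]), 'joint_torque': array([ 7.97938246e-04, -4.40037882e+01, -1.76595819e+01,  6.33594836e-02,
        5.82655391e-02, -1.84570040e-04]), 'position': array([0.17105816, 0.60042355, 0.24027792]), 'tool_rot': array([ 1.38448646e-01,  9.90369033e-01, -1.02036031e-03, -3.29952158e-04]), 'ft_force': array([-1.03037929, -0.58721358, -0.21394878]), 'moment': array([ 0.00697637, -0.02374504,  0.02092774]), 'grip_force': 0.0, 'grip_width': 0.08729573067508511}
scene [[0.553, 0.641, -0.532, -0.086], [-0.833, 0.41, -0.371, -0.511], [-0.02, 0.648, 0.761, 0.903], [0.0, 0.0, 0.0, 1.0]] 56.176973178619534 -0.050316043895472624
mug_press 0.9 [286. 229.  92.  99.] [[0.413, -0.127, 0.021], [0.463, -0.043, 0.073], [0.538, 0.071, 0.188]]
mug_press 0.54 [195. 206.  31.  25.] [[0.419, 0.217, 0.001], [0.449, 0.26, 0.033], [0.496, 0.32,
[... 887 characters left out ...]
.322, 0.019], [0.534, -0.279, 0.036]]
wedge_heel 0.79 [424. 256.  51.  61.] [[0.404, -0.368, 0.003], [0.474, -0.323, 0.019], [0.534, -0.28, 0.036]]
wedge_heel 0.43 [289. 248. 104.  82.] [[0.413, -0.131, 0.02], [0.476, -0.026, 0.136], [0.548, 0.071, 0.19]]
spanner_jaw 0.69 [396. 198.  52.  15.] [[0.595, -0.319, 0.001], [0.602, -0.271, 0.005], [0.614, -0.207, 0.009]]
rubber_foot 0.74 [397. 198.  51.  17.] [[0.595, -0.324, 0.001], [0.602, -0.276, 0.005], [0.619, -0.205, 0.009]]
rubber_foot 0.49 [465. 199.  15.  18.] [[0.592, -0.435, -0.001], [0.605, -0.419, 0.015], [0.62, -0.408, 0.019]]
mug_blank_2 0.82 [171. 263.  38.  31.] [[0.422, 0.216, 0.005], [0.451, 0.255, 0.026], [0.478, 0.279, 0.051]]
```

Run:
```python
from h import *
d=np.load('top.npz');im=d['im'];cv2.imwrite('pics/topc.png',cv2.resize(im[150:350,130:500],None,fx=2.1,fy=2.1,interpolation=cv2.INTER_CUBIC))
for n in('top','scene'):
    P=np.load(n+'.npz')['P']
    def sel(lo,hi,z0,z1): 
        m=(P[...,2]>z0)&(P[...,2]<z1)
        for k in(0,1): m&=(P[...,k]>lo[k])&(P[...,k]<hi[k])
        return P[m]
    def box(q):
        r=cv2.minAreaRect(q[:,:2].astype(np.float32)*1000);return np.round(r[0],1),np.round(r[1],1),round(r[2],1),len(q)
    print(n,'heel',box(sel((.38,-.40),(.56,-.25),.029,.045)),'wedge',box(sel((.38,-.40),(.56,-.25),.008,.045)),'all',box(sel((.38,-.40),(.56,-.25),.004,.045)))
    print('housing top',box(sel((.38,-.2),(.62,.15),.05,.064)),'all',box(sel((.38,-.2),(.62,.15),.012,.064)))
    print('bench z',np.nanmedian(sel((.38,-.24),(.56,-.17),-.02,.02)[:,2]))
    # plate
    print('plate',box(sel((.38,-.2),(.62,.15),.015,.03)))
    # wedge local axes
    q=sel((.38,-.40),(.56,-.25),.008,.045);c=q.mean(0);
    u,s,vt=np.linalg.svd(q[:,:2]-c[:2]);print('axis',np.degrees(np.arctan2(*vt[0][::-1])),c)
```

```text
top heel (array([ 516.4, -349.6]), array([39.5, 45.5]), 58.5, 296) wedge (array([ 469.7, -321.3]), array([ 39.5, 154.7]), 58.8, 1001) all (array([ 470. , -324.3]), array([176.4, 144.1]), 2.2, 1199)
housing top (array([487.9, -22.9]), array([199.2, 126. ]), 85.1, 1840) all (array([487.7, -27. ]), array([219., 140.]), 85.1, 2538)
bench z 0.00024807106222524133
plate (array([487.7, -27. ]), array([219., 140.]), 85.1, 658)
axis 150.9407139967957 [ 0.47955019 -0.32754205  0.02204188]
scene heel (array([ 517.1, -348.8]), array([39.5, 41.3]), 59.5, 255) wedge (array([ 467.5, -319.8]), array([ 40.3, 156.2]), 59.3, 1010) all (array([ 470.7, -324. ]), array([143. , 178.4]), 89.6, 1199)
housing top (array([485.2, -21.8]), array([197.9, 126.3]), 84.5, 1637) all (array([485.4, -24.7]), array([219.2, 141.6]), 85.1, 2742)
bench z 0.001036712703757492
plate (array([485.4, -24.7]), array([219.2, 141.6]), 85.1, 692)
axis 147.40982664892786 [ 0.47531047 -0.32726011  0.02133922]
```

View pics/topc.png

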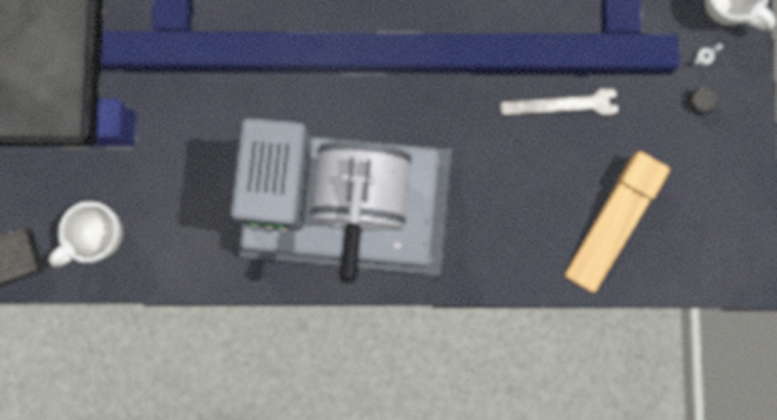

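View pics/scene1.png

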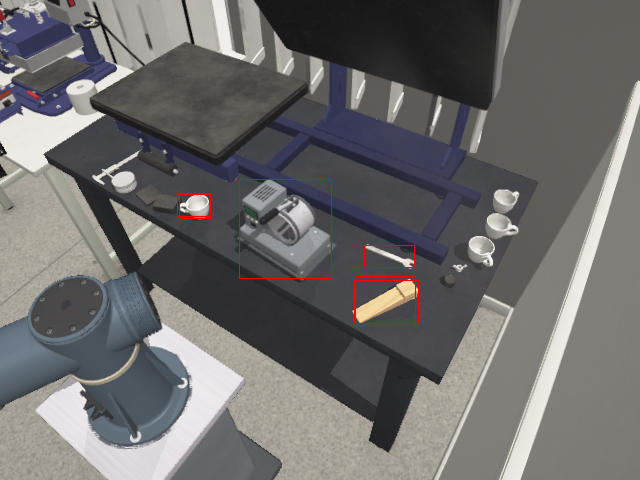

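The top crop shows the press at (345,195) and the wedge with its heel at (645,175) and tip at (580,280). The spanner is at (560,103) and the rubber foot at (703,100), and the path between wedge and press is free. I'll move over the heel on an arc above the press.

step_arm(
  rows=[
    [0.033,-0.042,0.01,0,0,-2],
    [0.033,-0.043,0.01,0,0,-2],
    [0.033,-0.043,0.005,0,0,-2],
    [0.033,-0.043,0,0,0,-2],
    [0.033,-0.043,0,0,0,-2],
    [0.033,-0.043,0,0,0,-2],
    [0.031,-0.043,0,0,0,-2],
    [0.008,-0.05,0,0,0,-1.3],
    [0.008,-0.05,0,0,0,0],
    [0.008,-0.05,0,0,0,0],
    [0.008,-0.05,0,0,0,0],
    [0.008,-0.05,0,0,0,0],
  ],
  jaw=0.07,
)

```text
time: 2.2
position: [0.4407, 0.0494, 0.2666]
tool_rot: [0.269, 0.963, 0.0, 0.001]
ft_force: [1.4, 0.1, -1.2]
grip_width: 0.0701
grip_force: 0.0
```

step_arm(
  rows=[
    [0.01,-0.05,0,0,0,0],
    [0.01,-0.05,0,0,0,0],
    [0.01,-0.05,0,0,0,0],
    [0.01,-0.05,0,0,0,0],
    [0.01,-0.05,0,0,0,0],
    [0.01,-0.05,0,0,0,0],
    [0.01,-0.05,-0.03,0,0,0],
    [0.007,-0.05,-0.03,0,0,0],
    [0,0,0,0,0,0],
    [0,0,0,0,0,0],
  ],
)

```text
time: 3.45
position: [0.5171, -0.3486, 0.2061]
tool_rot: [0.269, 0.963, 0.0, -0.0]
ft_force: [-0.2, -0.4, 0.5]
grip_width: 0.0701
grip_force: 0.0
```

```bash
cat > w.py <<'E'
from h import *
import sys
o=get_obs();c=camera('wrist');P=cloud(c,o);cv2.imwrite('pics/%s.png'%sys.argv[1],c['pixels'])
print(o['position'],np.degrees(R.from_quat(o['tool_rot']).as_euler('zyx')))
for l in('wedge','wedge_heel'):
    for r in cut_out(l,'wrist')[:1]: print(l,round(r['confidence'],2),np.round(r['extent']))
def box(q):
    r=cv2.minAreaRect(q[:,:2].astype(np.float32)*1000);return np.round(r[0],1),np.round(r[1],1),round(r[2],1),len(q)
m=(P[...,0]>.35)&(P[...,0]<.57)&(P[...,1]>-.42)&(P[...,1]<-.2)
for a,b in((.029,.045),(.008,.045)): print(box(P[m&(P[...,2]>a)&(P[...,2]<b)]))
print(np.nanmedian(P[m&(P[...,2]<.006)][:,2]))
E
python3 w.py w1
```

```text
[ 0.51708193 -0.34856985  0.20605231] [-1.48752329e+02 -3.57991123e-02 -1.79932100e+02]
wedge 0.79 [317. 171.  43. 163.]
wedge_heel 0.79 [319. 173.  38. 159.]
(array([ 518.4, -351.5]), array([38.5, 40.2]), 59.5, 1575)
(array([ 472.6, -324.5]), array([ 38.5, 146.5]), 59.5, 5302)
0.0006048039449070841
```

View pics/w1.png

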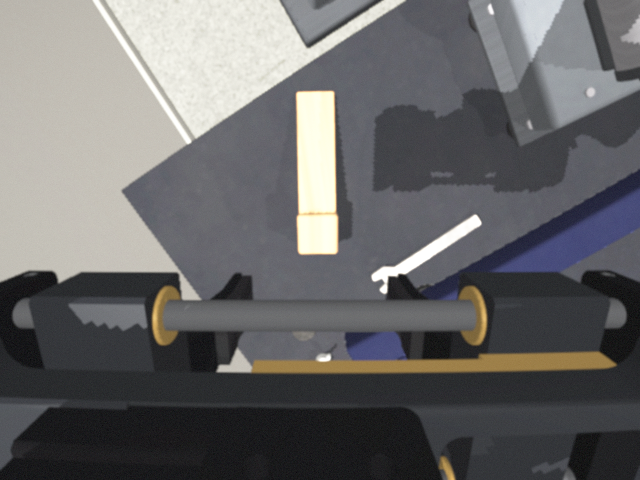

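The wrist view shows the wedge aligned between the fingers, with its heel at (318,233) and the spanner tip at (380,275) outside the finger path. I'll correct by +1.5/-3 mm and +0.7°, then descend and grip.

step_arm(
  rows=[
    [0.0015,-0.003,-0.03,0,0,0.7],
    [0,0,-0.04,0,0,0],
    [0,0,-0.04,0,0,0],
    [0,0,-0.03,0,0,0],
    [0,0,-0.02,0,0,0],
    [0,0,-0.012,0,0,0],
    [0,0,-0.01,0,0,0],
    [0,0,0,0,0,0],
  ],
)

```text
time: 4.6
position: [0.5189, -0.352, 0.0242]
tool_rot: [0.263, 0.965, 0.0, -0.0]
ft_force: [0.3, -0.8, -0.6]
grip_width: 0.0698
grip_force: 0.0
```

step_arm(
  rows=[
    [0,0,0,0,0,0],
    [0,0,0,0,0,0],
    [0,0,0,0,0,0],
    [0,0,0,0,0,0],
    [0,0,0,0,0,0],
    [0,0,0,0,0,0],
  ],
  jaw=0.03,
  squeeze=35,
)

```text
time: 5.35
position: [0.519, -0.3521, 0.0245]
tool_rot: [0.263, 0.965, -0.0, 0.0]
ft_force: [-0.1, 0.4, 1.3]
grip_width: 0.039
grip_force: 35.0
```

step_arm(
  rows=[
    [-0.006,0.006,0,0,0,-6],
    [-0.006,0.006,0,0,0,-6],
    [-0.006,0.006,0,0,0,-6],
    [-0.006,0.006,0,0,0,-6],
    [-0.006,0.006,0,0,0,-6],
    [-0.006,0.006,0,0,0,-6],
    [-0.006,0.006,0,0,0,-6],
    [-0.006,0.006,0,0,0,-6],
    [-0.005,0.005,0,0,0,-6],
    [-0.002,0.003,0,0,0,-6],
    [0,0,0,0,0,-4.3],
    [0,0,0,0,0,0],
  ],
)

```text
time: 6.85
position: [0.4639, -0.296, 0.0245]
tool_rot: [0.736, 0.677, 0.0, 0.0]
ft_force: [-0.4, -0.0, 3.5]
grip_width: 0.0386
grip_force: 35.0
```

```bash
cat > m.py <<'E'
from h import *
import sys
def box(q):
    r=cv2.minAreaRect(q[:,:2].astype(np.float32)*1000);return np.round(r[0],1),np.round(r[1],1),round(r[2],1),len(q)
o=get_obs();print(o['position'],o['tool_rot'],o['ft_force'])
for n in('top','scene','wrist'):
    c=camera(n);P=cloud(c,o);cv2.imwrite(f'pics/{n}{sys.argv[1]}.png',c['pixels'])
    rs=cut_out('wedge',n)
    if rs:
        q=P[rs[0]['region']];q=q[(q[:,2]>.003)&(q[:,2]<.04)&(q[:,1]<-.1)]; print(n,'wedge',rs[0]['confidence'],box(q), 'tip-y',np.percentile(q[:,1],99.5))
    m=(P[...,0]>.38)&(P[...,0]<.6)&(P[...,1]>-.15)&(P[...,1]<.15)&(P[...,2]>.012)&(P[...,2]<.064);print(n,'press',box(P[m]))
    m=(P[...,0]>.42)&(P[...,0]<.54)&(P[...,1]>-.145)&(P[...,1]<-.07)&(P[...,2]>.053)&(P[...,2]<.075)
    q=P[m]
    if len(q)>100:
        A=np.c_[q[:,:2],np.ones(len(q))];k=np.linalg.lstsq(A,q[:,2],rcond=None)[0];print('  top plane slopes x,y',k[:2].round(4),'z at -.12',k@[.478,-.12,1],len(q))
E
python3 m.py 2
```

```text
[ 0.46394376 -0.29597259  0.02447887] [7.35928413e-01 6.77059347e-01 4.49756080e-05 9.75265547e-05] [-0.44694599 -0.01454086  3.51944821]
top press (array([0., 0.]), array([0., 0.]), 0.0, 0)
scene wedge 0.63 (array([ 466.1, -234.7]), array([155.4,  38.5]), 85.6, 305) tip-y -0.15808199892217753
scene press (array([485.9, -23.7]), array([219.5, 142.3]), 85.3, 2739)
  top plane slopes x,y [0.0049 0.0672] z at -.12 0.05751885530218511 803
wrist wedge 0.84 (array([ 468. , -238.4]), array([155.2,  45. ]), 85.4, 25928) tip-y -0.16201276222612224
wrist press (array([0., 0.]), array([0., 0.]), 0.0, 0)
```

View pics/wrist2.png

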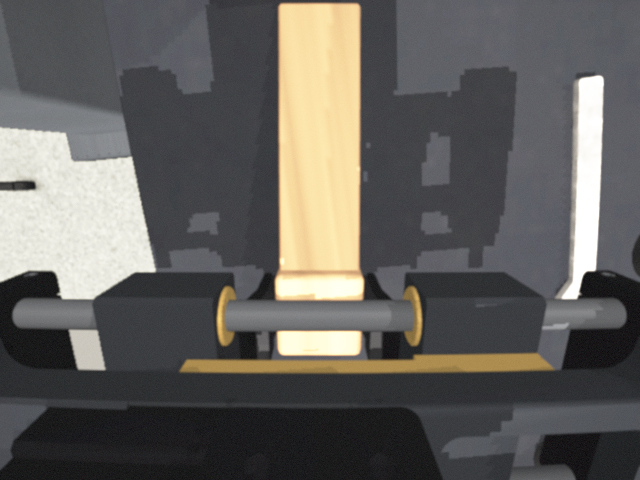

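View pics/scene2.png

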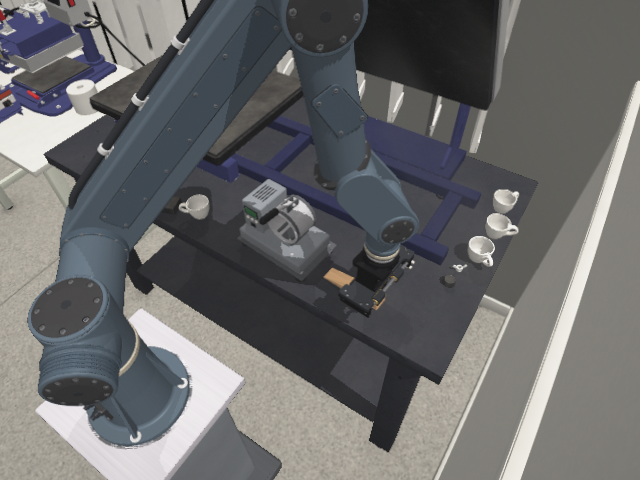

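The wedge sits straight in the grip, at (318,180) in the wrist view, and points at the middle of the press edge. I'll slide it in, slowing near the expected contact point.

step_arm(
  rows=[
    [0.0009,0.01,0,0,0,0],
    [0.0009,0.01,0,0,0,0],
    [0.0009,0.01,0,0,0,0],
    [0.0009,0.01,0,0,0,0],
    [0.0008,0.01,0,0,0,0],
    [0.0008,0.01,0,0,0,0],
    [0.0008,0.01,0,0,0,0],
    [0,0,0,0,0,0],
  ],
)

```text
time: 8.15
position: [0.4699, -0.224, 0.0245]
tool_rot: [0.736, 0.677, 0.0, -0.001]
ft_force: [0.8, 2.4, 6.8]
grip_width: 0.039
grip_force: 35.0
```

step_arm(
  rows=[
    [0.0004,0.004,0,0,0,0],
    [0,0,0,0,0,0],
  ],
)

```text
time: 8.4
position: [0.4705, -0.2209, 0.0245]
tool_rot: [0.736, 0.677, 0.0, 0.0]
ft_force: [0.4, -0.4, 5.6]
grip_width: 0.0391
grip_force: 35.0
```

step_arm(
  rows=[
    [0.0002,0.002,0,0,0,0],
    [0,0,0,0,0,0],
  ],
)

```text
time: 8.65
position: [0.4707, -0.2193, 0.0245]
tool_rot: [0.736, 0.677, 0.0, 0.0]
ft_force: [0.3, -0.7, 5.7]
grip_width: 0.0386
grip_force: 35.0
```

step_arm(
  rows=[
    [0.0002,0.002,0,0,0,0],
    [0,0,0,0,0,0],
  ],
)

```text
time: 8.9
position: [0.4709, -0.2174, 0.0245]
tool_rot: [0.736, 0.677, 0.0, 0.0]
ft_force: [0.9, -0.9, 5.2]
grip_width: 0.039
grip_force: 35.0
```

step_arm(
  rows=[
    [0.0002,0.002,0,0,0,0],
    [0,0,0,0,0,0],
  ],
)

```text
time: 9.15
position: [0.4711, -0.2154, 0.0244]
tool_rot: [0.736, 0.677, 0.0, 0.0]
ft_force: [-0.1, -2.0, 5.6]
grip_width: 0.0388
grip_force: 35.0
```

step_arm(
  rows=[
    [0.0002,0.002,0,0,0,0],
    [0,0,0,0,0,0],
  ],
)

```text
time: 9.4
position: [0.4713, -0.2134, 0.0245]
tool_rot: [0.736, 0.677, 0.0, 0.0]
ft_force: [-0.2, -1.3, 6.0]
grip_width: 0.0388
grip_force: 35.0
```

step_arm(
  rows=[
    [0.0002,0.002,0,0,0,0],
    [0,0,0,0,0,0],
  ],
)

```text
time: 9.65
position: [0.4715, -0.2114, 0.0244]
tool_rot: [0.736, 0.677, 0.0, 0.0]
ft_force: [-0.6, -0.7, 5.4]
grip_width: 0.0384
grip_force: 35.0
```

step_arm(
  rows=[
    [0.0002,0.002,0,0,0,0],
    [0,0,0,0,0,0],
  ],
)

```text
time: 9.9
position: [0.4717, -0.2094, 0.0245]
tool_rot: [0.736, 0.677, 0.0, 0.0]
ft_force: [0.9, -1.7, 6.4]
grip_width: 0.0385
grip_force: 35.0
```

step_arm(
  rows=[
    [0.0002,0.002,0,0,0,0],
    [0,0,0,0,0,0],
  ],
)

```text
time: 10.15
position: [0.4719, -0.2075, 0.0244]
tool_rot: [0.736, 0.677, 0.0, 0.0]
ft_force: [0.4, -1.5, 5.2]
grip_width: 0.0388
grip_force: 35.0
```

step_arm(
  rows=[
    [0.0002,0.002,0,0,0,0],
    [0,0,0,0,0,0],
  ],
)

```text
time: 10.4
position: [0.4723, -0.2065, 0.0245]
tool_rot: [0.736, 0.677, -0.0, 0.001]
ft_force: [-0.3, -4.3, 4.0]
grip_width: 0.0385
grip_force: 35.0
```

step_arm(
  rows=[
    [0.0002,0.002,0,0,0,0],
    [0,0,0,0,0,0],
  ],
)

```text
time: 10.65
position: [0.4728, -0.2053, 0.0245]
tool_rot: [0.736, 0.677, -0.0, 0.002]
ft_force: [-1.5, -8.0, 3.0]
grip_width: 0.0388
grip_force: 35.0
```

```bash
python3 m.py 3
```

```text
[ 0.4728389  -0.20531637  0.02448298] [ 7.35595087e-01  6.77419093e-01 -3.80031432e-04  1.75955766e-03] [-1.53527248 -7.97509618  3.03401949]
top press (array([417.7, -43.1]), array([6.3, 3.2]), 45.9, 6)
scene wedge 0.47 (array([ 598.5, -261. ]), array([ 26.8, 127.6]), 7.7, 196) tip-y -0.19780050067833904
scene press (array([481.2, -23.7]), array([218.4, 132.4]), 85.2, 2385)
  top plane slopes x,y [0.005  0.0624] z at -.12 0.057763879200225056 711
wrist wedge 0.82 (array([ 474.2, -180.6]), array([89.5, 43.8]), 86.1, 13568) tip-y -0.13614071278974776
wrist press (array([ 479.5, -120.6]), array([ 61.7, 140.5]), 85.5, 60791)
  top plane slopes x,y [0.0058 0.0562] z at -.12 0.05765204419115721 42860
```

Contact came at y ≈ -0.207, as predicted. I'll push on in small steps.

step_arm(
  rows=[
    [0.0002,0.002,0,0,0,0],
    [0.0002,0.002,0,0,0,0],
    [0.0002,0.002,0,0,0,0],
    [0,0,0,0,0,0],
  ],
)

```text
time: 11.45
position: [0.4741, -0.1998, 0.0245]
tool_rot: [0.736, 0.677, -0.0, 0.003]
ft_force: [0.2, -8.9, 3.6]
grip_width: 0.0388
grip_force: 35.0
```

```bash
cat > l.py <<'E'
from h import *
import sys
o=get_obs();c=camera('wrist');P=cloud(c,o);cv2.imwrite(f'pics/l{sys.argv[1]}.png',c['pixels'])
yaw=np.radians(-4.9);ux=np.array([np.cos(yaw),np.sin(yaw)]);uy=np.array([-np.sin(yaw),np.cos(yaw)])
L=(P[...,:2]-[.4865,-.0258]);X=L@ux*1000;Y=L@uy*1000;Z=P[...,2]*1000
b=(Y<-130)&(abs(X)>35)&(abs(X)<90)&(abs(Z)<5);print('pos',o['position'].round(4),'f',o['ft_force'].round(1),'bench',np.nanmedian(Z[b]))
m=(Y>-106)&(Y<-72)&(abs(X)<60)&(Z>52)&(Z<72)
A=np.c_[X[m],Y[m]+90,np.ones(m.sum())];z=Z[m]
for _ in range(5):
    k=np.linalg.lstsq(A,z,rcond=None)[0];r=abs(A@k-z);g=r<1.5;A,z=A[g],z[g]
print('top plane',k.round(4),len(z))
p=(Z>12)&(Z<30)&(Y>-125)&(Y<-90)&(abs(X)>25)&(abs(X)<65);print('plate edge Y pct',np.nanpercentile(Y[p],[1,3,10]).round(1),'z',np.nanmedian(Z[p]))
h=(Z>29)&(Z<40)&(abs(X)<18)&(Y<-125);print('heel top Y',np.nanpercentile(Y[h],[1,99]).round(1),'Z',np.nanmedian(Z[h]),'X',np.nanpercentile(X[h],[1,99]).round(1))
E
python3 l.py 4
```

```text
pos [ 0.4741 -0.1998  0.0245] f [ 0.2 -8.9  3.6] bench 0.5336934565956519
top plane [9.00000e-04 5.12000e-02 5.91217e+01] 27730
plate edge Y pct [-110.2 -109.8 -108.7] z 23.812378424441658
heel top Y [-193.6 -154.6] Z 33.87006128550068 X [-17.3  17.6]
```

View pics/l4.png

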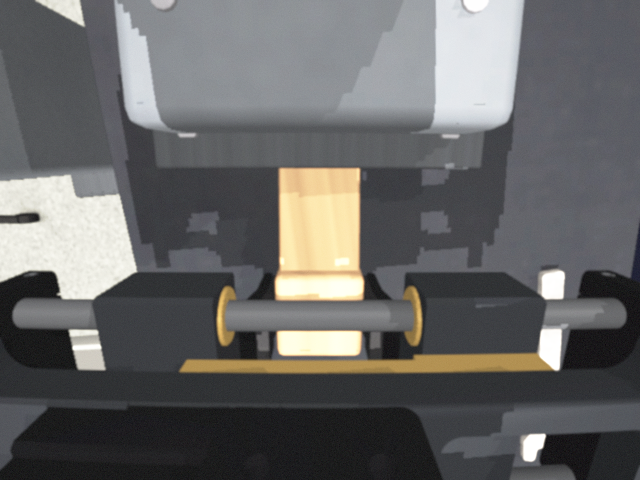

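The picture shows the wedge centred between the feet under the plate edge, at (320,168). The press hasn't moved: its edge is still at own y = -110.

step_arm(
  rows=[
    [0.0002,0.002,0,0,0,0],
    [0.0001,0.002,0,0,0,0],
    [0.0002,0.002,0,0,0,0],
    [0.0001,0.002,0,0,0,0],
    [0,0,0,0,0,0],
  ],
)

```text
time: 12.12
position: [0.4749, -0.1919, 0.0245]
tool_rot: [0.736, 0.677, 0.0, 0.003]
ft_force: [0.5, -7.1, 2.3]
grip_width: 0.0388
grip_force: 35.0
```

```bash
sed -i 's/Y>-106/Y>-92/;s/Y+90/Y+80/;s/Y\[m\]+90/Y[m]+80/' l.py; python3 l.py 5
python3 - <<'E'
from h import *
# same plane fits on scene camera: now vs start
yaw=np.radians(-4.9);ux=np.array([np.cos(yaw),np.sin(yaw)]);uy=np.array([-np.sin(yaw),np.cos(yaw)])
def fit(P):
    L=P[...,:2]-[.4854,-.0247];X=L@ux*1000;Y=L@uy*1000;Z=P[...,2]*1000
    m=(Y>-94)&(Y<-72)&(abs(X)<60)&(Z>52)&(Z<70);return np.median(Z[m]),m.sum(),np.nanpercentile(Y[(Z>12)&(Z<66)&(abs(X)<68)&(Y>-130)&(Y<130)],[.5,99.5])
print(fit(np.load('scene.npz')['P']),fit(cloud(camera('scene'))))
E
```

```text
pos [ 0.4749 -0.1919  0.0245] f [ 0.5 -7.1  2.3] bench 0.49564241338062587
top plane [8.00000e-04 2.30000e-03 6.09553e+01] 25928
plate edge Y pct [-110.  -109.6 -108.6] z 25.2748655393569
heel top Y [-185.6 -146.6] Z 33.86422652910203 X [-17.2  17.6]
(np.float64(58.705233661449086), np.int64(380), array([-108.03538058,  102.30755973])) (np.float64(60.90476707442216), np.int64(269), array([-102.57486179,  103.81670786]))
```

All estimates agree: the edge is lifted about 2.9 mm, so the feet hang about 2.65 mm clear. I'll advance 1.7 mm more.

step_arm(
  rows=[
    [0.0001,0.0017,0,0,0,0],
    [0,0,0,0,0,0],
    [0,0,0,0,0,0],
    [0,0,0,0,0,0],
  ],
)

```text
time: 12.72
position: [0.475, -0.1902, 0.0245]
tool_rot: [0.736, 0.677, 0.0, 0.003]
ft_force: [-0.7, -7.9, 2.3]
grip_width: 0.0387
grip_force: 35.0
```

```bash
python3 l.py 6; python3 l.py 7
python3 - <<'E'
from h import *
P=cloud(camera('scene'));
for l in('spanner_jaw','mug_blank_2'):
    for r in cut_out(l,'scene')[:1]: print(l,r['confidence'],np.nanmedian(P[r['region']],axis=0))
E
```

```text
pos [ 0.475  -0.1902  0.0245] f [-0.7 -7.9  2.3] bench 0.4968545473408026
top plane [6.00000e-04 1.60000e-03 6.12145e+01] 25744
plate edge Y pct [-109.9 -109.6 -108.5] z 25.602579396804714
heel top Y [-183.9 -144.9] Z 33.86780901984075 X [-17.2  17.6]
pos [ 0.475  -0.1902  0.0245] f [ 0.4 -7.7  2.2] bench 0.4823653571072728
top plane [6.0000e-04 1.2000e-03 6.1204e+01] 25812
plate edge Y pct [-110.  -109.6 -108.5] z 25.610710254866387
heel top Y [-183.9 -145. ] Z 33.87265669803148 X [-17.2  17.6]
spanner_jaw 0.81 [ 0.6004332  -0.27316367  0.0047958 ]
mug_blank_2 0.7 [0.44782421 0.25672246 0.03432792]
```

```bash
python3 -c "
from rig import hand_in
print(hand_in())"
```

```text
the job is handed in; nothing more can be done
None
```

The job is handed in: the wedge is under the middle of the press's right-hand edge, both right-hand feet measure about 3 mm clear of the bench, the press edge has not moved measurably along the bench, and the gripper still holds the heel; the spanner and mug checked out undisturbed, but I did not re-check the rubber foot.

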